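Load the flanged probe barrel into its slotted holder

TASK

Put the flanged probe barrel of the fruit firmness tester away in its bench holder: stand it upright on the open front of the holder and slide it in so that its foot flange goes under the slotted plate. Push on until you feel the sprung stop and press the barrel against the stop with about 12 N (on the stop itself: at least 8, never more than 18; rubbing on the floor comes on top), then let go and leave it upright in the slot; do not force it against the plate and leave the other things where they lie.

Things in the scene. Friction and masses are not known exactly. Their poses are not given: they have to be found in the camera images.
- barrel_mid (a point): Centre (38 mm above the underside) of the upright metal barrel, 76 mm tall, 0.17 to 0.35 kg. From below: round flange 60 mm diameter, 5 mm thick; neck 16 mm diameter from 5 to 17 mm; body 26 mm diameter from 17 to 72 mm (grasp here); 16 mm button on top. z is up along it; it is round, so yaw does not matter. It starts standing on its flange on the work surface.
- holder: Fixed low metal holder, origin in its middle on the work surface; x points into the slot (the barrel slides along +x), y across, z up. Base 160 mm long (x -85 to +75), 84 mm wide; its floor is 6 mm above the work surface. The front, x -85 to -15 mm, is an open apron to stand the barrel on; from x = -15 to +75 the slotted plate covers it.
- slot_mouth (a point): Middle of the slot's open end, on the plate's top, at holder (-15, 0, 19) mm; same axes as the holder. The plate is 5 mm thick, underside 14 mm above the work surface: 8 mm of height for the 5 mm flange. The slot takes the neck: 34 mm wide at the mouth, narrowing to 20 mm at holder x = 0, then straight, closed at x = +48. Rails under the plate leave 68 mm for the flange.
- stop_block: Grey block 18 x 44 x 22 mm fixed on the holder's rear end (centre at holder x = +81 mm), with a thumbscrew. It carries a sprung pad under the plate that meets the front of the flange. The pad's setting varies and is not given: first touch with the barrel's axis at holder x = +12 to +34 mm. 7 N per mm, 6 mm travel; it springs back when let go. The block does not move.
- card_stack_c (a point): Bystander: stack of grey cards 65 x 90 x 21 mm, centre.
- pen_c (a point): Bystander: pen 145 mm long, 11 mm thick, lying, centre.
- caliper_c (a point): Bystander: caliper 57 x 185 x 15 mm, lying, centre.
- sticker_roll_c (a point): Bystander: roll of stickers 63 mm diameter, 29 mm tall, centre.
Mind the look-alikes: they are no part of the job. Several things look just like the part that bears barrel_mid: the one meant starts farthest to the robot's left.

How it is judged:
By the outcome, as a careful person would: the job done as asked, in the order asked, and still so for the second after the job is handed in, with the robot touching nothing.
It also fails if it takes over 58 s, if anything falls off the work surface, if the arm or the gripper's body presses on something with over 40 N, if the wrist force passes 120 N, or if a joint passes its speed limit or range.

ROBOT

A 6-joint arm with a two-finger parallel gripper is mounted at the origin on a cart in front of the work surface, level with it; the furniture and walls round the work are solid. World frame = base frame: x ahead of the robot, y to its left, z up, the work surface at z = 0. Lengths are in m, angles in rad, forces in N, time in s.
With the tool pointing down it reaches from about 0.275 to 1 m from the base axis. Payload 8.4 kg.
Tool frame: the origin (TCP) lies midway between the tips of the shut fingers; the grasp point (between the pads) lies 19 mm behind it; z points along the fingers, y is the line along which they close (so a half turn about z gives the same grasp; the last joint's range is limited). The gripper opens to 85 mm and grips with 20 to 120 N. Pads are 22 mm wide; open, the fingers measure 114 mm over their backs; the gripper's body (76 mm by 85 mm) begins 54 mm behind the grasp point. The pads swing forward as they close: fully open they stand 13 mm farther back than shut.
Start: joints at [1.132, 0.353, 1.633, -0, 1.155, -0.002], TCP at [0.264, 0.566, 0.231] pointing down, gripper open.
Joint ranges: [-2.63, 2.63], [-0.92, 2.1], [0.06, 2.66], [-1.3, 4.44], [0, 2.69], [-3.02, 3.02]. Speed limits (rad/s): [2.22, 2.22, 2.79, 3.14, 3.14, 3.14].

INTERFACE

Orientations are given as a unit quaternion [x, y, z, w].
In Python, from cell import monitor, viewer, ticket, finder gives the robot as it stands. The module is installed in compiled form; this text tells all that it offers.
- The arm moves only by the shell command python3 -m handwheel 'ROWS' [OPENING]. ROWS is JSON, a list that holds one entry, the list of rows, each a list of 4 numbers: the shift along the world's x, y, z in m, then the turn about the world's z in degrees. In form: [[[dx, dy, dz, spin], ...]]. A call has 1 to 12 rows; each row is the pose to reach, as a shift and turn from the pose commanded when the call began; what a row does not reach only later rows make up. A row lasts 1/10 s, in which the tool goes at most 50 mm and 8.59 degrees, less where a joint would pass 70% of its speed; a pose out of reach is approached as far as the arm can. A call with a gripper value outside its range is refused whole. OPENING is the finger opening in m, from 0 to 0.0854, set as the call begins (- or left out, the last holds). The fingers move at their own pace and stop on an object; the grip force is fixed at half the most. Time passes only in rows, so rows that repeat a pose let the fingers close. It gives the time, the measured TCP pose, the force, the opening and the grip force at its end, in the units of the state.
- monitor.read_state(): the state, without advancing time (a new reading comes with each control period).
- viewer.camera(name): name is "scene" or "top"; returns the picture (480x640x3 uint8, red, green, blue); there is no depth.
- viewer.camera_info(name): a dict with "fx", "fy", "cx", "cy" (pixels), "k1" (the pictures are not rectified: a ray, as slopes to the right and down, at radius r is drawn at 1 + k1 r^2 times it, then the intrinsics apply), "camera_from_world" (4x4, takes a point from world to camera coordinates). Camera axes: x right, y down, z forward; pixel columns grow to the right and rows downward; lengths in m; the calibration is good to about 2 mm. A picture is of the moment at which its call begins. camera_info takes no time and is no camera call.
- ticket.sign_off(): hands the job in; it is judged then, once.
Trained networks look in the newest picture that a camera, given by its name, has taken for a name from the list of things; names that differ only in an ending like _2 or _b are one class to them, and where a whole thing is asked for, a point or a joint stands for the part that bears it (a point fixed in the world has none). Each returns a list of dicts, best first, with "p" (0 to 1); they miss things now and then, are a little off and sometimes report something else, mostly with a low value. They report only what shows in the picture. A call takes as long as a camera call. They do not tell look-alikes from the thing itself.
- finder.search_frame(camera, target): "box" ([left, top, right, bottom] in pixels, round what is visible of it).
- finder.outline_of(camera, target): "pixels" (480x640 bool, what is visible of it) and "box" ([left, top, right, bottom] in pixels, round what is visible of it).
- finder.pinpoint(camera, target): "uv" ([column, row] in pixels: a listed point, or the origin of a listed thing).
The state is a dict: "time": time; "joint_pos": joint angles; "qvel": joint speeds; "effort": joint torques, N m; "eef_pos": TCP position; "tcp_rot": TCP orientation; "force": force on the tool from outside, world axes, zero at the start; "ft_torque": the same for the moment, N m; "width": finger opening in m; "gripper_force": force on a finger pad.
Only numpy, scipy, OpenCV 4.12 (cv2) and the standard library are available. Lean on these libraries where they do the work, as an engineer would, in place of code of your own. Each camera call takes 0.05 s, during which the arm holds its last target. There are 200 camera calls.

## Working session

There is one attempt and no reset: what is moved stays moved. The work goes in short steps, Python scripts to look and compute and a shell command to move; the robot and the scene stay as the last step left them, time stands still between calls to the robot, and variables do not carry over. Pictures are saved under pics/ and viewed, at most 10 in all, crops included, and the job is handed in when it is done.

```bash
mkdir -p pics
cat > h.py <<'E'
import numpy as np, cv2
from cell import monitor, viewer, ticket, finder
def ray(cam,uv):
    i=viewer.camera_info(cam); T=np.array(i["camera_from_world"])
    d=np.array([(uv[0]-i["cx"])/i["fx"],(uv[1]-i["cy"])/i["fy"]]); s=d.copy()
    for _ in range(20): s=d/(1+i["k1"]*(s@s))
    R=T[:3,:3]; v=R.T@np.array([s[0],s[1],1]); return -R.T@T[:3,3], v/np.linalg.norm(v)
def onz(cam,uv,z):
    o,v=ray(cam,uv); return o+v*(z-o[2])/v[2]
def tri(a,b):
    (o1,v1),(o2,v2)=ray("scene",a),ray("top",b)
    t=np.linalg.lstsq(np.c_[v1,-v2],o2-o1,rcond=None)[0]
    p,q=o1+v1*t[0],o2+v2*t[1]; return (p+q)/2,np.linalg.norm(p-q)
def proj(cam,p):
    i=viewer.camera_info(cam); c=np.array(i["camera_from_world"])@np.r_[p,1]; s=c[:2]/c[2]
    s=s*(1+i["k1"]*(s@s)); return np.array([s[0]*i["fx"]+i["cx"],s[1]*i["fy"]+i["cy"]])
E
python3 - <<'E'
from h import *
for c in ("scene","top"):
    im=viewer.camera(c); cv2.imwrite(f"pics/{c}0.png",im[:,:,::-1])
    print(c,ray(c,(320,240)))
    for t in ("barrel_mid","holder","slot_mouth","stop_block","card_stack_c","pen_c","caliper_c","sticker_roll_c"):
        print(t,[(np.round(d["uv"],1).tolist(),round(d["p"],2)) for d in finder.pinpoint(c,t)])
print(monitor.read_state())
E
```

```text
scene (array([-0.12546441,  0.54623813,  0.42982341]), array([ 0.76585374, -0.52621496, -0.36954819]))
barrel_mid [([250.1, 227.9], 0.75), ([298.9, 294.1], 0.72), ([320.9, 364.6], 0.37)]
holder [([380.6, 288.4], 0.88), ([375.4, 242.3], 0.5)]
slot_mouth [([387.0, 282.1], 0.65)]
stop_block [([355.9, 271.3], 0.67)]
card_stack_c [([323.4, 362.2], 0.72)]
pen_c [([317.5, 266.8], 0.57)]
caliper_c [([248.2, 269.7], 0.96), ([383.3, 280.4], 0.47)]
sticker_roll_c [([374.7, 245.3], 0.6)]
top (array([0.47326616, 0.02352894, 0.99321007]), array([ 0.12298046,  0.0172232 , -0.99225963]))
barrel_mid [([272.0, 276.3], 0.77), ([305.1, 137.1], 0.65), ([393.5, 212.3], 0.32)]
holder [([349.9, 275.7], 0.79)]
slot_mouth [([347.1, 280.0], 0.76)]
stop_block [([351.4, 239.1], 0.56)]
card_stack_c [([249.6, 341.1], 0.91)]
pen_c [([330.2, 220.2], 0.65)]
caliper_c [([272.9, 198.2], 0.55)]
sticker_roll_c [([394.8, 214.4], 0.64), ([274.4, 195.7], 0.26)]
{'time': 0.9, 'joint_pos': array([ 1.13158145e+00,  3.53004496e-01,  1.63336245e+00, -4.93018732e-05,
        1.15518590e+00, -2.36710912e-03]), 'qvel': array([-6.70123408e-04,  5.79924069e-06, -3.02165384e-05, -8.65434437e-04,
       -8.18326416e-04, -6.62533289e-04]), 'effort': array([-5.89308911e-04, -6.05165148e+01, -3.42444491e+01, -8.38391202e-05,
        1.02741233e-03, -2.18384150e-05]), 'eef_pos': array([0.26443614, 0.56633471, 0.23129425]), 'tcp_rot': array([2.16681510e-01, 9.76242348e-01, 1.44814013e-05, 2.63640494e-05]), 'force': array([-0.11474487, -1.24557151,  0.13421029]), 'ft_torque': array([ 0.0209662 , -0.00811464, -0.04421247]), 'gripper_force': 0.0, 'width': 0.08551123943812489}
```

View pics/scene0.png

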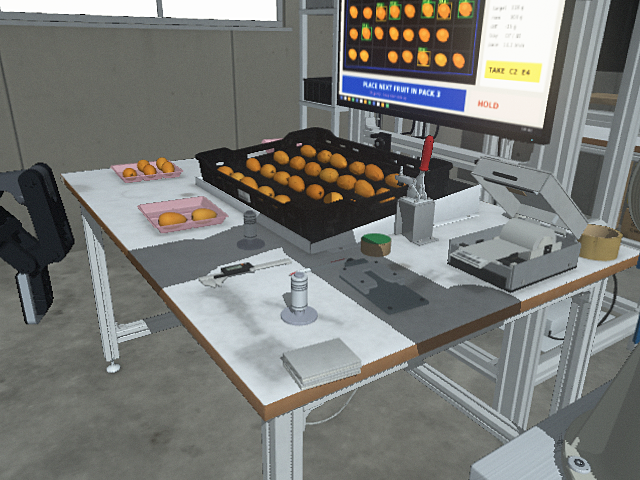

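View pics/top0.png

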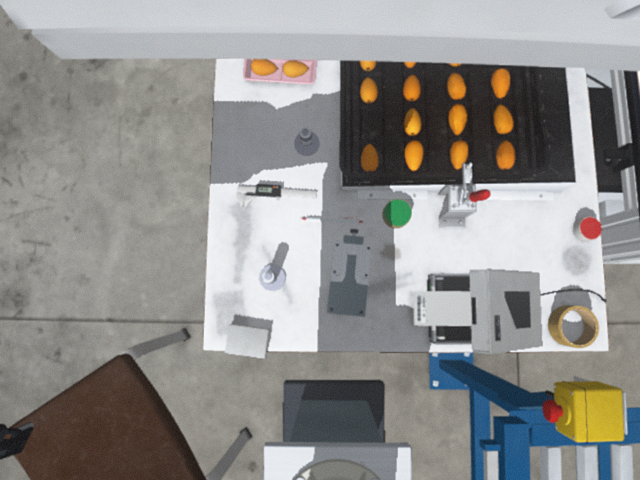

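The scene picture shows barrels at (299,294) and (250,230); the top view shows them at (272,276) and (305,140). The holder is in the top view at about (349,275), with its stop at (353,238) and its open apron toward the robot. Next I'll measure these and take a close crop.

Run:
```python
from h import *
print("A",tri((298.9,294.1),(272,276.3))); print("B",tri((250.1,227.9),(305.1,137.1)))
for n,a,b in (("holder",(380.6,288.4),(349.9,275.7)),("mouth",(387,282.1),(347.1,280)),("stop",(355.9,271.3),(351.4,239.1)),("card",(323.4,362.2),(249.6,341.1)),("pen",(317.5,266.8),(330.2,220.2)),("cal",(248.2,269.7),(272.9,198.2)),("roll",(374.7,245.3),(394.8,214.4))):
    p,e=tri(a,b); print(n,p.round(4),round(e,4))
t=cv2.imread("pics/top0.png")[205:345,225:415]; s=cv2.imread("pics/scene0.png")[230:340,270:440]
t=cv2.resize(t,None,fx=4,fy=4,interpolation=cv2.INTER_CUBIC); cv2.imwrite("pics/tc.png",t)
s=cv2.resize(s,None,fx=4,fy=4,interpolation=cv2.INTER_CUBIC); cv2.imwrite("pics/sc.png",s)
```

```text
A (array([0.51291323, 0.14488371, 0.03659608]), np.float64(0.0032976995887992193))
B (array([0.82524109, 0.07453393, 0.03743673]), np.float64(0.0028340959925910346))
holder [ 0.5158 -0.0274 -0.0013] 0.0009
mouth [ 0.5024 -0.0235  0.0181] 0.0098
stop [ 0.5974 -0.0323 -0.0008] 0.0047
card [0.3715 0.1945 0.0091] 0.0028
pen [0.6431 0.0199 0.0033] 0.0052
cal [0.6899 0.1481 0.0113] 0.0012
roll [ 0.654  -0.128   0.0124] 0.0001
```

View pics/tc.png

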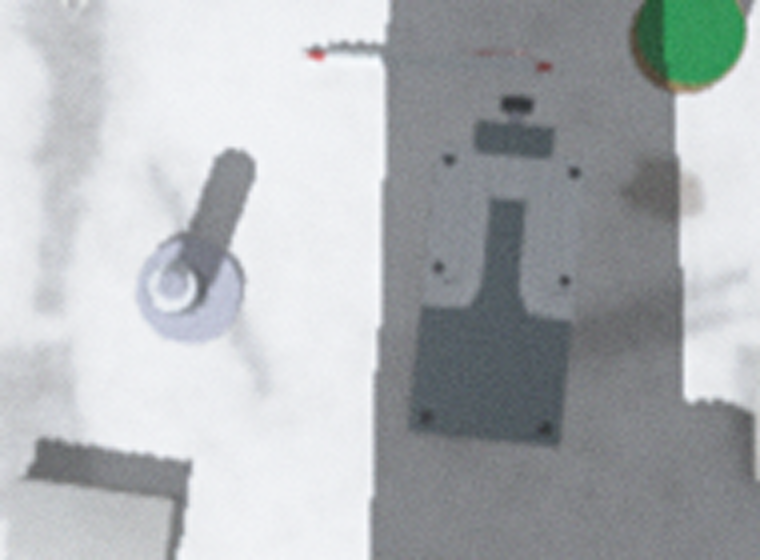

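View pics/sc.png

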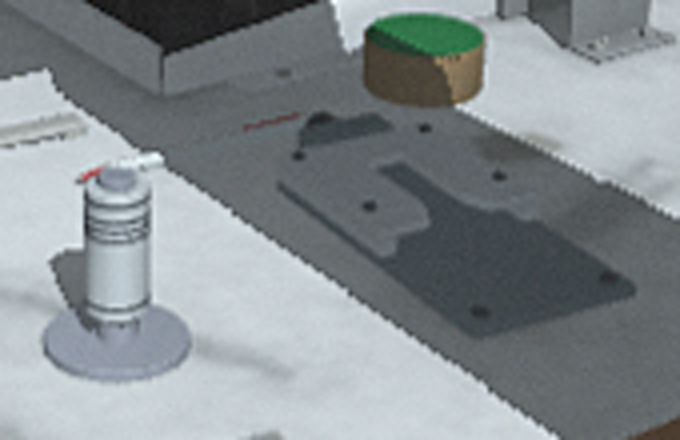

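The close crop confirms barrel A: top-view flange centre is crop (190,288), full-picture (272.5,277), the farthest to robot's left. B at (305,140) is the look-alike. Next I'll get the holder pose from its edges.

Run:
```python
from h import *
T=lambda u,v,z: onz("top",(225+(u+.5)/4-.5,205+(v+.5)/4-.5),z)[:2].round(4)
S=lambda u,v,z: onz("scene",(270+(u+.5)/4-.5,230+(v+.5)/4-.5),z)[:2].round(4)
print("flange T",T(190,288,.005),"S",S(117,343,.005), "button T",T(173,285,.076),"S",S(118,180,.076))
print("apron front L,R T",T(408,430,.006),T(560,446,.006)," S",S(475,338,.006),S(635,288,.006))
print("plate front L,R T",T(420,305,.019),T(575,319,.019))
print("slot end T",T(491,198,.019),T(525,201,.019),"S",S(380,166,.019),S(405,162,.019))
print("slot straight at L,R",T(484,290,.019),T(520,290,.019))
print("stop top face",[T(*p,.028) for p in((477,121),(555,128),(475,152),(552,158))],[T(*p,.041) for p in((477,121),(555,128))])
m=finder.outline_of("top","barrel_mid")
for d in m: print(d["p"],d["box"])
# holder fit: project hypothesised outline
from scipy.optimize import least_squares
obs=[((-85,42,6),"top",(408,430)),((-85,-42,6),"top",(560,446)),((-15,42,6),"top",(420,307)),((-15,-42,6),"top",(575,322)),((48,10,19),"top",(491,199)),((48,-10,19),"top",(525,202)),
((-85,42,6),"scene",(475,338)),((-85,-42,6),"scene",(635,289)),((48,10,19),"scene",(380,166)),((48,-10,19),"scene",(405,162))]
def r(q,cams=("top","scene")):
    o=[]; c,s=np.cos(q[2]),np.sin(q[2])
    for p,cam,uv in obs:
        if cam not in cams: continue
        x,y,z=np.array(p)/1e3; off=(225,205) if cam=="top" else (270,230)
        o+=list(proj(cam,np.array([q[0]+c*x-s*y,q[1]+s*x+c*y,z]))-(np.array(uv)+.5)/4+.5-off)
    return np.array(o)
for cams in (("top",),("scene",),("top","scene")):
    f=least_squares(r,[.52,-.027,-.05],args=(cams,)); print(cams,f.x.round(4),f.fun.round(1))
```

```text
flange T [0.5125 0.1472] S [0.5038 0.1526] button T [0.5112 0.1472] S [0.5049 0.1514]
apron front L,R T [0.435  0.0247] [ 0.4269 -0.0592]  S [0.428  0.0306] [ 0.4237 -0.0541]
plate front L,R T [0.5035 0.0185] [ 0.4964 -0.0666]
slot end T [ 0.5628 -0.0205] [ 0.5613 -0.0393] S [ 0.5547 -0.0213] [ 0.5519 -0.0338]
slot straight at L,R [ 0.512  -0.0166] [ 0.5121 -0.0364]
stop top face [array([ 0.6046, -0.0123]), array([ 0.601 , -0.0554]), array([ 0.5874, -0.0113]), array([ 0.5843, -0.0536])] [array([ 0.6028, -0.0119]), array([ 0.5992, -0.0543])]
0.81 [261.2, 267.0, 286.0, 289.7]
0.72 [292.8, 125.4, 320.4, 155.1]
('top',) [ 0.5144 -0.0256 -0.096 ] [ 0.2  0.6  0.   0.5  0.4 -0.3 -0.8 -0.2 -0.1 -0.4  0.4 -0.2]
('scene',) [ 0.5085 -0.0222 -0.1295] [-0.5 -0.5  1.6  1.1 -2.1 -0.2  0.9 -1.1]
('top', 'scene') [ 0.5131 -0.0254 -0.112 ] [-0.5  0.8 -0.7  1.4  0.2  0.  -1.1  0.7  0.2  0.2  0.6  0.5  0.1 -2.2
  1.4 -0.8 -2.7 -1.3  0.2 -2.3]
```

```bash
python3 -m handwheel '[[[0.247,-0.418,-0.09,19.5],[0.247,-0.418,-0.09,19.5],[0.247,-0.418,-0.09,19.5],[0.247,-0.418,-0.09,19.5],[0.247,-0.418,-0.09,19.5],[0.247,-0.418,-0.09,19.5],[0.247,-0.418,-0.09,19.5],[0.247,-0.418,-0.09,19.5],[0.247,-0.418,-0.09,19.5],[0.247,-0.418,-0.09,19.5],[0.247,-0.418,-0.09,19.5],[0.247,-0.418,-0.09,19.5]]]' 0.085
python3 - <<'E'
from h import *
a=viewer.camera("top"); b=viewer.camera("scene"); s=monitor.read_state(); print(s["time"],s["eef_pos"],s["force"])
a=cv2.resize(a[200:340,205:345],(480,480),interpolation=3); b=cv2.resize(b[140:350,200:410],(480,480)) if 0 else cv2.resize(b[180:340,220:380],(480,480),interpolation=3)
im=cv2.resize(np.hstack([a,b]),(800,400)); cv2.imwrite("pics/over.png",im[:,:,::-1])
E
```

```text
time: 2.15
eef_pos: [0.5116, 0.1474, 0.1411]
tcp_rot: [0.05, 0.999, 0.0, -0.0]
force: [-0.1, -0.2, 0.4]
width: 0.0852
gripper_force: 0.0
2.25 [0.51107901 0.14891792 0.1414092 ] [-0.33179617  0.95597793 -0.59088388]
```

View pics/over.png

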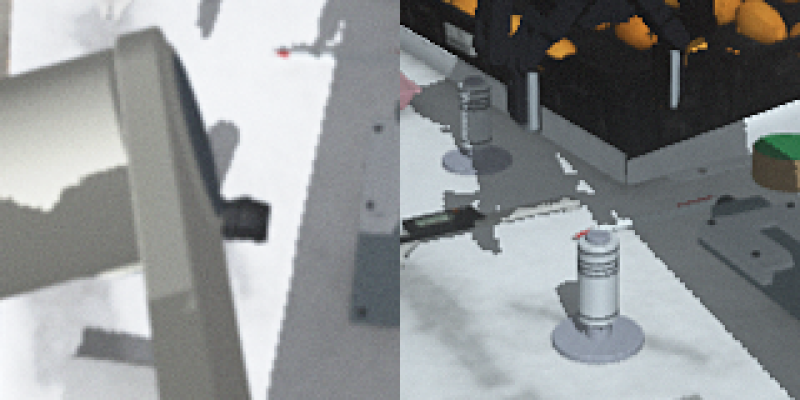

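The scene half shows the fingers spread either side of the barrel, tips near crop (533,130) and (674,105), barrel below at (600,280). In the top view the arm hides the barrel. I'll check the tips against the scene calibration.

Run:
```python
from h import *
s=monitor.read_state(); p=s["eef_pos"]
yv=np.array([np.cos(np.radians(84.4)),np.sin(np.radians(84.4)),0])
for k in (.0425,.049,.057):
  for sg in (1,-1): print(k,sg,(proj("scene",p+[0,0,.013]+sg*k*yv)))
print("obs L (273.2,232) R (329.6,222)")
for z in (.005,.038,.076): print(z,proj("scene",[.5125,.147,z]),proj("scene",[.505,.152,z]))
```

```text
0.0425 1 [272.39176047 230.09421115]
0.0425 -1 [323.00126278 221.44402382]
0.049 1 [268.31344239 230.79071805]
0.049 -1 [326.67629316 220.81538509]
0.057 1 [263.25057406 231.65525335]
0.057 -1 [331.16375116 220.04768297]
obs L (273.2,232) R (329.6,222)
0.005 [298.94435787 312.14870023] [298.78262867 314.95333773]
0.038 [298.93616961 293.88919008] [298.77237761 296.54833358]
0.076 [298.92379393 272.22183428] [298.75748693 274.70269368]
```

```bash
python3 -m handwheel '[[[0,0,-0.05,0],[0,0,-0.1,0],[0,0,-0.115,0],[0,0,-0.12,0],[0,0,-0.12,0],[0,0,-0.12,0]]]' 0.085
python3 -m handwheel '[[[0,0,0,0],[0,0,0,0],[0,0,0,0],[0,0,0,0],[0,0,0,0],[0,0,0,0],[0,0,0,0],[0,0,0,0]]]' 0
python3 - <<'E'
from h import *
b=viewer.camera("scene"); s=monitor.read_state(); print(s["time"],s["eef_pos"],s["force"],s["width"],s["gripper_force"])
cv2.imwrite("pics/grip.png",cv2.resize(b[220:340,230:390],(640,480),interpolation=3)[:,:,::-1])
E
```

```text
time: 2.85
eef_pos: [0.5122, 0.1493, 0.0226]
tcp_rot: [0.048, 0.999, 0.0, 0.001]
force: [-0.1, -0.4, 0.5]
width: 0.0851
gripper_force: 0.0
time: 3.65
eef_pos: [0.5116, 0.1483, 0.0218]
tcp_rot: [0.048, 0.999, 0.0, 0.0]
force: [-2.0, -0.7, 6.5]
width: 0.0251
gripper_force: 58.5
3.7 [0.51163185 0.14832486 0.02179749] [-0.92125276  0.17708428  6.08278483] 0.02458964939645236 58.515585064888
```

View pics/grip.png

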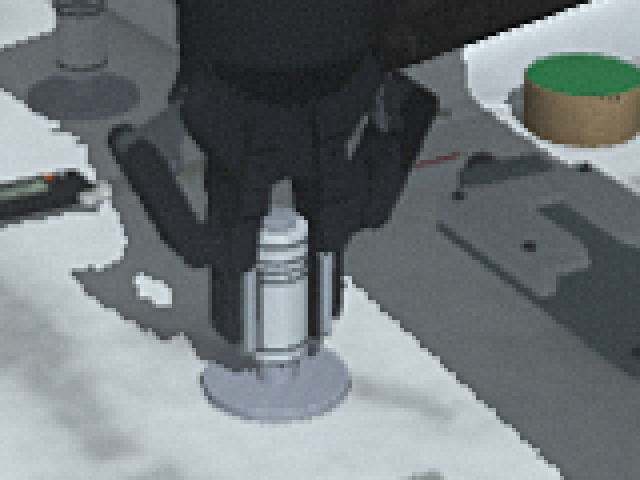

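Gripped: the barrel is at crop (280,300) between the pads (full ~(300,295)), and opening reads 25 mm. Now lift, carry over the apron and lower.

```bash
python3 -m handwheel '[[[0,0,0.02,0],[0,0,0.05,0],[-0.01,-0.04,0.05,0],[-0.025,-0.08,0.05,0],[-0.04,-0.12,0.05,0],[-0.049,-0.15,0.05,0],[-0.049,-0.168,0.05,0],[-0.049,-0.168,0.05,0],[-0.049,-0.168,0.03,0],[-0.049,-0.168,0.015,0],[-0.049,-0.168,0.010,0],[-0.049,-0.168,0.010,0]]]'
python3 -m handwheel '[[[0,0,-0.001,0],[0,0,-0.002,0],[0,0,-0.002,0]]]'
python3 - <<'E'
from h import *
b=viewer.camera("scene"); s=monitor.read_state(); print(s["time"],s["eef_pos"],s["force"],s["ft_torque"],s["width"])
cv2.imwrite("pics/apron.png",cv2.resize(b[200:350,300:450],(600,600),interpolation=3)[:,:,::-1])
E
```

```text
time: 4.9
eef_pos: [0.462, -0.0191, 0.0307]
tcp_rot: [0.048, 0.999, 0.0, -0.001]
force: [0.3, -0.2, -2.6]
width: 0.0248
gripper_force: 59.5
time: 5.2
eef_pos: [0.4627, -0.0196, 0.0297]
tcp_rot: [0.048, 0.999, 0.0, 0.0]
force: [0.0, -0.4, -1.4]
width: 0.0249
gripper_force: 59.5
5.25 [ 0.462686   -0.01960795  0.02965266] [ 0.36437541  0.72344042 -1.80654306] [-0.00850276 -0.02887594 -0.05919216] 0.02465761303690989
```

View pics/apron.png

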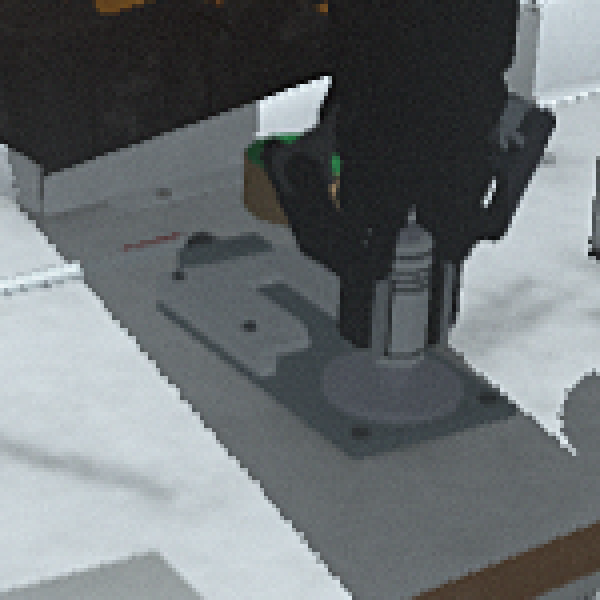

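The barrel hangs upright above the apron (flange at crop (393,388)), in front of the plate. Lower to contact.

```bash
for i in 1 2 3; do python3 -m handwheel '[[[0,0,-0.0007,0],[0,0,-0.0007,0]]]' | grep -E 'eef|force: \['; done
```

```text
eef_pos: [0.4625, -0.0197, 0.0287]
force: [-0.2, -0.1, -2.2]
eef_pos: [0.4624, -0.0197, 0.0279]
force: [1.0, -1.1, -2.4]
eef_pos: [0.4624, -0.0197, 0.0278]
force: [-2.7, -1.0, 10.9]
```

```bash
python3 -m handwheel '[[[0,0,0.0005,0],[0,0,0.0005,0],[0,0,0.0005,0],[0,0,0.0005,0],[0,0,0.0005,0]]]' 0.07
python3 -m handwheel '[[[0,0,0.04,0],[0,0,0.08,0],[0,0,0.1,0],[0,0.05,0.1,0],[0,0.1,0.1,0],[0,0.15,0.1,0],[0,0.2,0.1,0],[0,0.25,0.1,0],[0,0.3,0.1,0],[0,0.3,0.1,0],[0,0.3,0.1,0]]]'
python3 - <<'E'
from h import *
b=viewer.camera("top"); s=monitor.read_state(); print(s["time"],s["eef_pos"],s["force"])
cv2.imwrite("pics/top2.png",b[:,:,::-1])
cv2.imwrite("pics/top2c.png",cv2.resize(b[220:330,315:385],None,fx=5.4,fy=5.4,interpolation=3)[:,:,::-1])
for d in finder.outline_of("top","barrel_mid"): print(d["p"],d["box"])
E
```

```text
time: 6.35
eef_pos: [0.4624, -0.0197, 0.0276]
tcp_rot: [0.048, 0.999, -0.0, -0.0]
force: [-0.3, -0.3, -0.6]
width: 0.0697
gripper_force: 0.0
time: 7.45
eef_pos: [0.4619, 0.2813, 0.1273]
tcp_rot: [0.047, 0.999, -0.0, -0.0]
force: [0.3, -0.2, -0.7]
width: 0.0698
gripper_force: 0.0
7.5 [0.46183299 0.28009635 0.12729979] [-0.23148177 -0.44985991  0.0659935 ]
0.85 [337.1, 290.3, 362.0, 314.5]
0.56 [295.8, 125.6, 319.9, 155.7]
```

View pics/top2c.png

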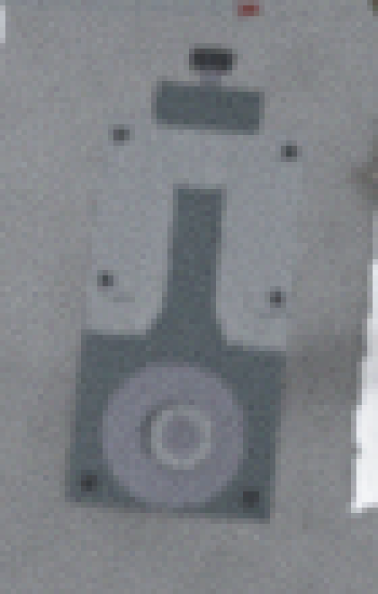

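The barrel stands on the apron: flange centre at crop (174,434), slot end at (198,186), apron front corners (66,499)/(270,520).

Run:
```python
from h import *
T=lambda p,z: onz("top",(315+(p[0]+.5)/5.4-.5,220+(p[1]+.5)/5.4-.5),z)[:2]
mid=lambda a,b,z:(T(a,z)+T(b,z))/2
pts={"apfront":mid((66,499),(270,520),.006),"apscrew":mid((89,482),(250,497),.006),"applate":mid((80,332),(288,350),.006),"sc1":mid((105,280),(277,298),.019),"sc2":mid((121,134),(290,151),.019),"slotend":mid((174,184),(222,188),.019),"stop":mid((157,81),(264,92),.028)}
A=np.array(list(pts.values())); k=np.polyfit(A[:,0],A[:,1],1); print("slope",k, "res mm",dict(zip(pts,((A[:,1]-np.polyval(k,A[:,0]))*1e3).round(1))))
f=T((174,434),.011); b=T((180,436),.082); print("flange",f,"button",b)
for q in (f,b): print("lateral (left +) mm",(q[1]-np.polyval(k,q[0]))*1e3*np.cos(k[0]))
e=pts["slotend"]; u=np.array([1,k[0]])/np.hypot(1,k[0]); print("holder x of flange mm",48+ (f-e)@u*1e3)
```

```text
slope [-0.09548956  0.02385807] res mm {'apfront': np.float64(-0.1), 'apscrew': np.float64(0.1), 'applate': np.float64(-0.0), 'sc1': np.float64(-0.3), 'sc2': np.float64(-0.5), 'slotend': np.float64(0.8), 'stop': np.float64(-0.0)}
flange [ 0.46207987 -0.01962524] button [ 0.46215121 -0.01877924]
lateral (left +) mm 0.6375750511218627
lateral (left +) mm 1.4865036383471975
holder x of flange mm -53.43794419555289
```

```bash
python3 -m handwheel '[[[0,-0.05,0,0],[0,-0.1,0,0],[0,-0.15,0,0],[0,-0.2,0,0],[0,-0.25,0,0],[0,-0.3007,0,0],[0,-0.3007,0,0],[0,-0.3007,0,0],[0,-0.3007,-0.04,0],[0,-0.3007,-0.08,0],[0,-0.3007,-0.0995,0],[0,-0.3007,-0.0995,0]]]' 0.07
python3 -m handwheel '[[[0,0,0,0],[0,0,0,0],[0,0,0,0],[0,0,0,0],[0,0,0,0],[0,0,0,0]]]' 0
python3 -m handwheel '[[[0,0,0.0002,0],[0,0,0.0004,0],[0,0,0.0004,0]]]'
```

```text
time: 8.75
eef_pos: [0.46, -0.0194, 0.0259]
tcp_rot: [0.048, 0.999, 0.0, -0.003]
force: [0.9, -0.1, 0.4]
width: 0.0698
gripper_force: 0.0
time: 9.35
eef_pos: [0.4634, -0.0202, 0.0296]
tcp_rot: [0.048, 0.999, 0.0, 0.001]
force: [-0.5, 2.0, 6.9]
width: 0.0247
gripper_force: 58.4
time: 9.65
eef_pos: [0.4634, -0.0202, 0.0296]
tcp_rot: [0.048, 0.999, 0.0, 0.001]
force: [-0.7, 3.0, 9.4]
width: 0.025
gripper_force: 58.8
```

```bash
for i in 1 2; do python3 -m handwheel '[[[0,0,0.0004,0],[0,0,0.0004,0]]]'| grep -E 'eef|force: \['; done
```

```text
eef_pos: [0.4631, -0.0204, 0.0296]
force: [0.1, 1.2, 6.9]
eef_pos: [0.4626, -0.0205, 0.0296]
force: [-0.1, 0.8, 5.2]
```

```bash
python3 -m handwheel '[[[0,0,0.0005,0],[0,0,0.001,0],[0,0,0.001,0]]]'| grep -E 'eef|force: \['
python3 -m handwheel '[[[0.005,-0.0005,0,0],[0.01,-0.001,0,0],[0.015,-0.0014,0,0],[0.020,-0.0019,0,0],[0.024,-0.0023,0,0],[0.024,-0.0023,0,0]]]'| grep -E 'eef|force: \['
```

```text
eef_pos: [0.4619, -0.0204, 0.0301]
force: [-0.3, 0.0, -2.3]
eef_pos: [0.4872, -0.0227, 0.0304]
force: [-0.8, 0.0, -1.3]
```

```bash
for i in 1 2; do python3 -m handwheel '[[[0.003,-0.0003,0,0],[0.006,-0.0006,0,0],[0.009,-0.0009,0,0],[0.012,-0.0011,0,0],[0.015,-0.0014,0,0],[0.018,-0.0017,0,0],[0.018,-0.0017,0,0]]]'| grep -E 'time|eef|force: \['; done
```

```text
time: 11.65
eef_pos: [0.505, -0.0244, 0.0304]
force: [-0.0, -0.3, -2.4]
time: 12.35
eef_pos: [0.523, -0.0261, 0.0304]
force: [1.0, -0.1, -1.9]
```

```bash
python3 -m handwheel '[[[0,0,-0.0009,0],[0,0,-0.0009,0],[0,0,-0.0009,0]]]'| grep -E 'eef|force: \['; for i in 1 2 3 4 5 6; do python3 -m handwheel '[[[0.001,-0.0001,0,0],[0.002,-0.0002,0,0],[0.002,-0.0002,0,0]]]'| grep -E 'eef|force: \[';  done
```

```text
eef_pos: [0.5225, -0.0261, 0.0296]
force: [0.2, -0.1, 1.9]
eef_pos: [0.5231, -0.0261, 0.0297]
force: [-5.5, 0.9, 8.7]
eef_pos: [0.5255, -0.0264, 0.0297]
force: [-4.5, 0.7, 7.2]
eef_pos: [0.5275, -0.0266, 0.0297]
force: [-3.5, 0.3, 7.5]
eef_pos: [0.5295, -0.0268, 0.0297]
force: [-4.8, 0.6, 7.3]
eef_pos: [0.5315, -0.027, 0.0297]
force: [-4.4, 0.8, 7.0]
eef_pos: [0.5335, -0.0272, 0.0297]
force: [-4.6, 0.9, 7.4]
```

```bash
python3 -m handwheel '[[[0,0,0.0006,0],[0.001,-0.0001,0.0006,0],[0.002,-0.0002,0.0006,0],[0.002,-0.0002,0.0006,0]]]'| grep -E 'eef|force: \['; for i in 1 2 3 4 5; do python3 -m handwheel '[[[0.001,-0.0001,0,0],[0.0015,-0.00015,0,0],[0.0015,-0.00015,0,0]]]'| grep -E 'eef|force: \[';  done
```

```text
eef_pos: [0.5366, -0.0275, 0.03]
force: [-0.1, -0.0, -1.1]
eef_pos: [0.538, -0.0276, 0.03]
force: [0.8, 0.3, -2.7]
eef_pos: [0.5395, -0.0278, 0.0301]
force: [-0.6, 0.1, -1.4]
eef_pos: [0.541, -0.0279, 0.0301]
force: [0.1, -0.4, -2.3]
eef_pos: [0.5425, -0.0281, 0.0301]
force: [0.8, -0.5, -1.7]
eef_pos: [0.544, -0.0282, 0.0301]
force: [-0.1, -1.0, -1.1]
```

```bash
for i in 1 2 3 4; do python3 -m handwheel '[[[0.0005,0,0,0],[0.001,-0.0001,0,0],[0.001,-0.0001,0,0]]]'| grep -E 'eef|force: \[';  done
```

```text
eef_pos: [0.545, -0.0283, 0.0301]
force: [-0.6, 0.2, -2.3]
eef_pos: [0.546, -0.0284, 0.0301]
force: [-0.2, 0.0, -1.6]
eef_pos: [0.547, -0.0286, 0.0301]
force: [0.5, 0.3, -2.2]
eef_pos: [0.548, -0.0286, 0.0301]
force: [0.0, -0.1, -1.6]
```

```bash
for i in 1 2 3; do python3 -m handwheel '[[[0.0005,0,0,0],[0.001,-0.0001,0,0],[0.001,-0.0001,0,0]]]'| grep -E 'eef|force: \[';  done
```

```text
eef_pos: [0.549, -0.0288, 0.0301]
force: [-0.6, 0.5, -2.5]
eef_pos: [0.5499, -0.0288, 0.0301]
force: [-1.2, -0.0, -2.7]
eef_pos: [0.5504, -0.0289, 0.0299]
force: [-2.5, 0.3, -0.2]
```

```bash
for i in 1 2 3; do python3 -m handwheel '[[[0.0007,-0.0001,0,0],[0.0007,-0.0001,0,0],[0.0007,-0.0001,0,0]]]'| grep -E 'eef|force: \[|force:';  done; python3 -c "
from h import *
s=monitor.read_state();print(s['time'],s['ft_torque'])"
```

```text
eef_pos: [0.5509, -0.029, 0.0299]
force: [-5.0, 0.2, 0.0]
gripper_force: 58.9
eef_pos: [0.5513, -0.029, 0.0299]
force: [-6.2, 0.3, 1.4]
gripper_force: 58.9
eef_pos: [0.5515, -0.0291, 0.0299]
force: [-7.9, 1.4, 3.4]
gripper_force: 59.0
19.35 [0.27472926 1.37517943 0.00448809]
```

```bash
for i in 1 2 3; do python3 -m handwheel '[[[0.0008,-0.0001,0.0001,0],[0.0008,-0.0001,0.0001,0],[0.0008,-0.0001,0.0001,0]]]'| grep -E 'eef|force: \[';  done
```

```text
eef_pos: [0.5518, -0.0291, 0.0299]
force: [-10.0, 1.4, 5.2]
eef_pos: [0.552, -0.0291, 0.03]
force: [-11.2, 2.0, 6.7]
eef_pos: [0.5523, -0.0292, 0.03]
force: [-12.3, 2.6, 6.9]
```

```bash
for i in 1 2; do python3 -m handwheel '[[[0.0008,-0.0001,0.0002,0],[0.0008,-0.0001,0.0002,0],[0.0008,-0.0001,0.0002,0]]]'| grep -E 'eef|force: \[';  done; python3 -m handwheel '[[[0,0,0,0],[0,0,0,0],[0,0,0,0]]]'| grep -E 'eef|force: \['
```

```text
eef_pos: [0.5525, -0.0292, 0.03]
force: [-14.0, 3.1, 7.7]
eef_pos: [0.5528, -0.0293, 0.0301]
force: [-14.8, 4.0, 7.7]
eef_pos: [0.5528, -0.0292, 0.0301]
force: [-15.7, 2.8, 7.8]
```

Run:
```python
from h import *
F=[]
for i in range(4):
    b=viewer.camera("scene"); s=monitor.read_state(); F.append(np.r_[s["force"],s["ft_torque"]])
print(s["time"],s["eef_pos"],s["tcp_rot"],np.mean(F,0).round(2))
cv2.imwrite("pics/press.png",cv2.resize(b[215:325,320:440],(655,600),interpolation=3)[:,:,::-1])
```

```text
21.35 [ 0.55280097 -0.02921064  0.03008109] [ 4.82523741e-02  9.98826792e-01  2.06518184e-04 -4.08727715e-03] [-15.29   3.05   8.02   0.55   2.6    0.05]
```

View pics/press.png

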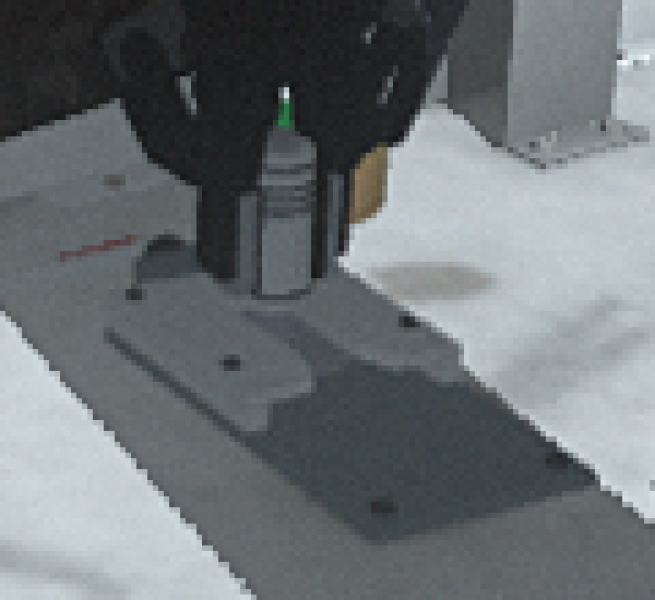

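The barrel is in the slot, upright, body base at crop (285,290), flange under the plate. Wrist force is 15.5 N with about 10 N on the floor (μ≈0.48 felt), so the stop takes about 11 to 15 N. Ease off and let go.

```bash
python3 -m handwheel '[[[-0.001,0.0001,0,0],[-0.002,0.0002,0,0],[-0.003,0.0003,0,0],[-0.004,0.0004,0,0],[-0.005,0.0005,0,0],[-0.005,0.0005,0,0]]]'| grep -E 'eef|force: \['
python3 -m handwheel '[[[0,0,0,0],[0,0,0,0],[0,0,0,0],[0,0,0,0],[0,0,0,0]]]' 0.06
python3 -m handwheel '[[[0,0,0.02,0],[0,0,0.06,0],[0,0,0.1,0],[0,0.05,0.1,0],[0,0.1,0.1,0],[0,0.15,0.1,0],[0,0.2,0.1,0],[0,0.25,0.1,0],[0,0.3,0.1,0],[0,0.3,0.1,0],[0,0.3,0.1,0]]]'
python3 - <<'E'
from h import *
b=viewer.camera("top"); c=viewer.camera("scene")
b=cv2.resize(b[215:325,300:400],(400,440),interpolation=3); c=cv2.resize(c[215:325,310:410],(400,440),interpolation=3)
cv2.imwrite("pics/end.png",np.hstack([b,c])[:,:,::-1])
print([ (d["p"],d["uv"]) for d in finder.pinpoint("top","barrel_mid")])
E
```

```text
eef_pos: [0.5512, -0.0291, 0.0303]
force: [-4.7, 1.2, -4.8]
time: 22.45
eef_pos: [0.5525, -0.0293, 0.031]
tcp_rot: [0.048, 0.999, -0.0, 0.0]
force: [0.6, -0.2, -0.2]
width: 0.0597
gripper_force: 0.0
time: 23.55
eef_pos: [0.5516, 0.2719, 0.1306]
tcp_rot: [0.047, 0.999, -0.0, -0.0]
force: [-1.3, -1.2, -0.1]
width: 0.0597
gripper_force: 0.0
[(0.84, [304.5, 134.7]), (0.62, [357.4, 261.0])]
```

View pics/end.png

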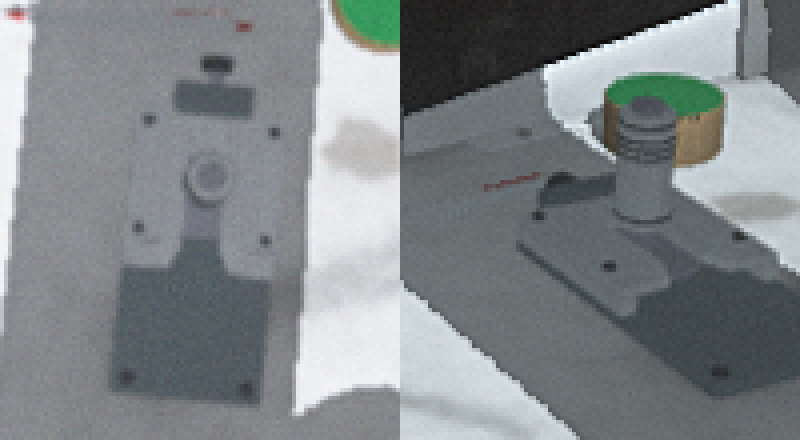

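The barrel stands upright in the slot (top half: button at crop (210,177), slot end hidden beneath it). The bystanders haven't moved. Last check is how deep it sits.

Run:
```python
from h import *
q=onz("top",(300+210.5/4-.5,215+177.5/4-.5),.082)[:2]; f=onz("top",(300+203.5/4-.5,215+240/4-.5),.011)[:2]
e=np.array([.4621,-.0196]); u=np.array([.9955,-.095]); w=np.array([.095,.9955])
print("holder x by button",-53.4+(q-[.46215,-.01878])@u*1e3,"lat",(q-e)@w*1e3,"by flange rear edge",-53.4+(f-e)@u*1e3+30, monitor.read_state()["time"])
```

```text
holder x by button 32.12349309667153 lat 0.27009373388591806 by flange rear edge 33.19147949440647 23.7
```

```bash
python3 -c "
from cell import ticket
print(ticket.sign_off())"
```

```text
the job is handed in; nothing more can be done
None
```

I put the left-hand barrel in the holder slot, pressed it against the sprung stop with an estimated 11–15 N, and let go. It was upright in the slot when I handed the job in, at about 24 s, with nothing else moved in the final pictures.

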